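# Nest the copper bowls upside down on the round board

### The job

Put the four copper bowls away on the round wooden board, upside down as they are and one over the other: the smallest first in the middle of the board, then the next larger over it, and so on, until the largest covers them all, each rim resting flat on the board. Set every bowl down gently, keep the nest centred on the board, and leave the mill, the jar and the shaker standing where they are.

Things in the scene. Friction and masses are not known exactly. Their poses are not given: they have to be found in the camera images.
- bowl_small: The smallest of four footed copper bowls, upside down on its rim. Rim 72 mm across, wall 3 mm, open below; rounded, narrowing upward to 43 mm at the shoulder 34 mm up, where a solid straight foot 34 mm in diameter, 16 mm tall, stands on top (grip this from above). Total height 50 mm, 31 mm free inside. Origin: centre of the rim circle, at the bottom as it lies; z up through the foot.
- bowl_medium: The second smallest of four footed copper bowls, upside down on its rim. Rim 98 mm across, wall 3 mm, open below; rounded, narrowing upward to 59 mm at the shoulder 57 mm up, where a solid straight foot 40 mm in diameter, 16 mm tall, stands on top (grip this from above). Total height 73 mm, 54 mm free inside. Origin: centre of the rim circle, at the bottom as it lies; z up through the foot.
- bowl_large: The second largest of four footed copper bowls, upside down on its rim. Rim 124 mm across, wall 3 mm, open below; rounded, narrowing upward to 74 mm at the shoulder 80 mm up, where a solid straight foot 46 mm in diameter, 16 mm tall, stands on top (grip this from above). Total height 96 mm, 77 mm free inside. Origin: centre of the rim circle, at the bottom as it lies; z up through the foot.
- bowl_largest: The largest of four footed copper bowls, upside down on its rim. Rim 150 mm across, wall 3 mm, open below; rounded, narrowing upward to 90 mm at the shoulder 103 mm up, where a solid straight foot 52 mm in diameter, 16 mm tall, stands on top (grip this from above). Total height 119 mm, 100 mm free inside. Origin: centre of the rim circle, at the bottom as it lies; z up through the foot.
- board: Round dark wooden board, 180 mm in diameter, 18 mm thick, fixed on the table. Origin: centre of its underside, on the table; its flat top is 18 mm above the origin; z up. The nest is built on its centre.
- mill: Bystander: pale wooden pepper mill, 46 mm in diameter, 85 mm tall, standing loose. Origin: centre of its underside; z up.
- jar: Bystander: glass jar with steel cap, 46 mm in diameter, 70 mm tall, standing loose. Origin: centre of its underside; z up.
- shaker: Bystander: white ceramic salt shaker, 34 mm in diameter, 55 mm tall, standing loose. Origin: centre of its underside; z up.
Things that resemble listed ones, but are neither listed nor needed, are in the scene too. What is shaped like the bowl_large but blue is not meant.

How it is judged:
By the outcome, as a careful person would: the job done as asked, in the order asked, and still so for the second after the job is handed in, with the robot touching nothing.
It also fails if it takes over 99 s, if anything falls off the work surface, if the arm or the gripper's body presses on something with over 40 N, if the wrist force passes 120 N, or if a joint passes its speed limit or range.

### The arm

A 6-joint arm with a two-finger parallel gripper is mounted at the origin on the work surface. World frame = base frame: x ahead of the robot, y to its left, z up, the work surface at z = 0. Lengths are in m, angles in rad, forces in N, time in s.
With the tool pointing down it reaches from about 0.25 to 0.8 m from the base axis. Payload 3.9 kg.
Tool frame: the origin (TCP) lies midway between the tips of the shut fingers; the grasp point (between the pads) lies 19 mm behind it; z points along the fingers, y is the line along which they close (so a half turn about z gives the same grasp; the last joint's range is limited). The gripper opens to 85 mm and grips with 20 to 120 N. Pads are 22 mm wide; open, the fingers measure 114 mm over their backs; the gripper's body (76 mm by 85 mm) begins 54 mm behind the grasp point. The pads swing forward as they close: fully open they stand 13 mm farther back than shut.
Start: joints at [-1.301, 0.26, -0.138, 1.173, 0, 1.571], TCP at [0.14, -0.506, 0.231] pointing down, gripper open.
Joint ranges: [-2.78, 2.78], [-0.83, 1.72], [-1.28, 1.37], [-1.9, 2.12], [-1.57, 1.48], [-3.14, 3.14]. Speed limits (rad/s): [2.57, 2.57, 3.14, 3.14, 3.14, 3.14].

### API

Orientations are given as a unit quaternion [x, y, z, w].
In Python, from bench import ctrl gives the robot as it stands.
- The arm moves only by the tool arm_command, never from a script. Its argument "steps" is text: rows parted by semicolons, each of 7 numbers parted by spaces: the closure, from -1 (fully open) to 1 (shut), then the shift along the tool's x, y, z in m, then the turn, a rotation vector about the tool's x, y, z in degrees. A call has 1 to 10 rows; each row shifts and turns the commanded pose from where the row before left it, along the tool's axes as they then stand; what a row does not reach is not made up. A row lasts 1/12 s, in which the tool goes at most 41.7 mm and 7.16 degrees, less where a joint would pass 70% of its speed; a pose out of reach is approached as far as the arm can. A call is refused whole if a number of a shift passes 0.0417 or a number of a turn 7.16, either way. A call with a gripper value outside its range is refused whole. The fingers move at their own pace and stop on an object; "force" is the grip in N (left out, the last holds). Time passes only in rows, so rows that do not move let the fingers close. It gives the time, the measured TCP pose, the force, the opening and the grip force at its end, in the units of the state.
- ctrl.get_state(): the state, without advancing time (a new reading comes with each control period).
- ctrl.grab_frame(name): name is "scene" or "side" or "wrist"; returns a dict with "frame" (480x640x3 uint8, red, green, blue), "mtx" (3x3 intrinsics, pixels), "position" and "rotation" of the camera in the world. Camera axes: x right, y up, looking along -z (the intrinsics and any distortion apply to the point x, -y, -z); pixel columns grow to the right and rows downward; lengths in m; the calibration is good to about 2 mm. A picture is of the moment at which its call begins. There is no depth.
- ctrl.finish_job(): hands the job in; it is judged then, once.
Trained networks look in a picture, given as the dict that the camera call returned (one of the last four; its "shot" number tells which), for a name from the list of things; names that differ only in an ending like _2 or _b are one class to them, and where a whole thing is asked for, a point or a joint stands for the part that bears it (a point fixed in the world has none). Each returns a list of dicts, best first, with "score" (0 to 1); they miss things now and then, are a little off and sometimes report something else, mostly with a low value. They report only what shows in the picture. A call takes as long as a camera call. They do not tell look-alikes from the thing itself.
- ctrl.search_frame(picture, query): "rect" ([left, top, width, height] in pixels, round what is visible of it).
The state is a dict: "t": time; "qpos": joint angles; "qd": joint speeds; "joint_efforts": joint torques, N m; "eef_pos": TCP position; "tool_rot": TCP orientation; "wrist_force": force on the tool from outside, world axes, zero at the start; "ft_torque": the same for the moment, N m; "width": finger opening in m; "finger_force": force on a finger pad.
Only numpy, scipy, OpenCV 4.12 (cv2) and the standard library are available. Lean on these libraries where they do the work, as an engineer would, in place of code of your own. Each camera call takes 0.05 s, during which the arm holds its last target. There are 200 camera calls.

## Working session

There is one attempt and no reset: what is moved stays moved. The work goes in short steps, Python scripts to look and compute and a tool call to move; the robot and the scene stay as the last step left them, time stands still between calls to the robot, and variables do not carry over. Pictures are saved under pics/ and viewed, at most 14 in all, crops included, and the job is handed in when it is done.

Besides the shell and the picture viewer there is one more tool, called after "Emit:" as a command line: name --argument value ..., lists and objects as JSON in quotes. arm_command: Moves the arm, as the interface text tells. Its arguments: {"type":"object","properties":{"steps":{"type":"string"},"force":{"type":"number"}},"required":["steps"]}

```bash
ls; mkdir -p pics
python3 - <<'E'
from bench import ctrl
import cv2
s=ctrl.get_state();print({k:s[k] for k in('t','eef_pos','tool_rot','width')})
for n in('scene','side'):
    p=ctrl.grab_frame(n);cv2.imwrite(f'pics/{n}0.png',p['frame'][:,:,::-1])
    print(n,p['mtx'],p['position'],p['rotation'],[k for k in p])
    for q in('bowl_small','bowl_medium','bowl_large','bowl_largest','board','mill','jar','shaker'):
        print(q,[(d['rect'],round(d['score'],2)) for d in ctrl.search_frame(p,q)][:5])
E
```

```text
pics
{'t': 0.0, 'eef_pos': array([ 0.13975044, -0.50534693,  0.23045802]), 'tool_rot': array([ 9.90911591e-01,  1.34511177e-01, -1.63368229e-04, -9.66635476e-04]), 'width': 0.08520665078178641}
scene [[477.2683757    0.         324.12995537]
 [  0.         477.2683757  240.77868845]
 [  0.           0.           1.        ]] [1.11139184 0.27911342 0.95235847] [0.16648604 0.26296864 0.80170862 0.51028735] ['frame', 'mtx', 'position', 'rotation', 'shot']
bowl_small [([262.5, 188.9, 27.4, 25.3], 0.75)]
bowl_medium [([167.6, 170.5, 41.9, 39.7], 0.94)]
bowl_large [([199.6, 119.2, 44.0, 49.8], 0.91), ([271.4, 259.7, 53.4, 54.0], 0.78), ([337.5, 209.2, 16.3, 19.4], 0.46)]
bowl_largest [([363.5, 206.5, 66.7, 70.5], 0.65)]
board [([449.3, 270.8, 87.0, 74.7], 0.67)]
mill [([379.1, 297.6, 21.8, 30.6], 0.73), ([217.1, 229.0, 20.8, 30.9], 0.72)]
jar [([379.1, 296.3, 25.0, 31.6], 0.57), ([270.0, 256.7, 57.9, 57.8], 0.22)]
shaker [([338.6, 206.4, 14.7, 23.8], 0.8)]
side [[554.91573163   0.         317.95349039]
 [  0.         554.91573163 234.52188496]
 [  0.           0.           1.        ]] [ 0.45995403 -0.76516725  0.93487695] [ 0.34344388 -0.01082461 -0.03479059  0.93846617] ['frame', 'mtx', 'position', 'rotation', 'shot']
bowl_small [([263.0, 297.4, 39.3, 37.0], 0.7)]
bowl_medium [([296.0, 397.4, 60.4, 60.3], 0.86)]
bowl_large [([185.7, 397.0, 75.3, 82.1], 0.75), ([341.1, 207.1, 60.2, 59.5], 0.58)]
bowl_largest [([243.9, 149.1, 61.1, 69.3], 0.76)]
board [([265.8, 98.9, 64.9, 50.7], 0.8)]
mill [([364.3, 294.9, 28.5, 36.0], 0.92), ([241.1, 148.0, 65.3, 71.3], 0.74)]
jar [([341.3, 151.0, 23.5, 30.2], 0.55)]
shaker [([262.2, 226.3, 14.0, 26.5], 0.6)]
```

View pics/scene0.png

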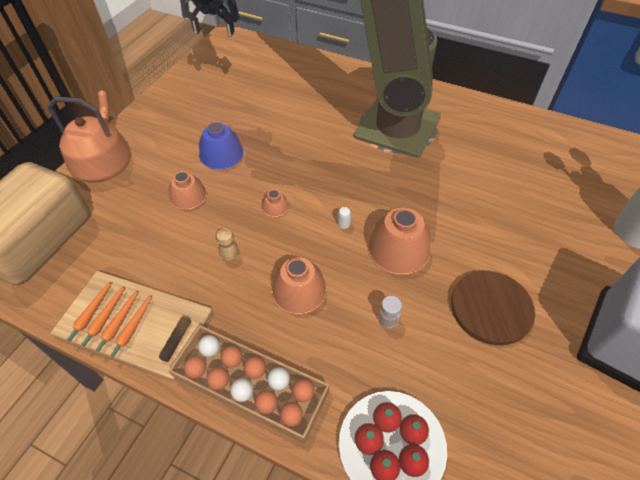

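View pics/side0.png

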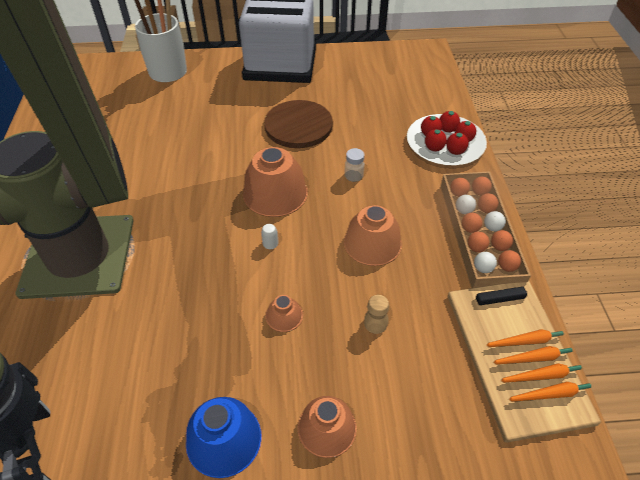

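The scene view shows the copper bowls with foot tops near (273,194) small, (182,177) medium, (297,267) large and (404,217) largest. The blue decoy is at (220,146), the board at (493,307), the mill at (227,244), the jar at (391,312) and the shaker at (344,217). In the side view the foot tops are near (284,301), (328,411), (375,214) and (272,156), with the board at (299,124).

```bash
cat > h.py <<'E'
import numpy as np,cv2
from scipy.spatial.transform import Rotation as R
from scipy.optimize import least_squares
def ray(p,uv):
    K=p['mtx'];d=np.array([(uv[0]-K[0,2])/K[0,0],-(uv[1]-K[1,2])/K[1,1],-1])
    return np.array(p['position']),R.from_quat(p['rotation']).apply(d)
def onz(p,uv,z):
    o,d=ray(p,uv);return (o+d*(z-o[2])/d[2])[:2]
def proj(p,X):
    c=R.from_quat(p['rotation']).inv().apply(np.atleast_2d(X)-p['position']);K=p['mtx']
    return np.c_[K[0,2]+K[0,0]*c[:,0]/-c[:,2],K[1,2]+K[1,1]*c[:,1]/c[:,2]]
def dark(p,uv,r=14,smax=90,vmax=120):
    """centroid of low-saturation dark blob nearest uv"""
    hsv=cv2.cvtColor(p['frame'],cv2.COLOR_RGB2HSV)
    m=((hsv[...,1]<smax)&(hsv[...,2]<vmax)).astype(np.uint8)
    w=np.zeros_like(m);cv2.circle(w,tuple(int(v) for v in uv),r,1,-1);m&=w
    n,l,s,c=cv2.connectedComponentsWithStats(m)
    i=1+np.argmax(s[1:,4]);return c[i],s[i]
E
cat > m.py <<'E'
from h import *
from bench import ctrl
S=ctrl.grab_frame('scene');D=ctrl.grab_frame('side')
B={'small':((273,194),(284,301),.05),'medium':((182,177),(328,411),.073),'large':((297,267),(375,214),.096),'largest':((404,217),(272,156),.119)}
for n,(a,b,z) in B.items():
    ca,sa=dark(S,a);cb,sb=dark(D,b)
    print(n,ca.round(1),sa,onz(S,ca,z).round(4),cb.round(1),sb,onz(D,cb,z).round(4))
    f=lambda X:np.r_[proj(S,X)[0]-ca,proj(D,X)[0]-cb]
    r=least_squares(f,[.5,0,z],x_scale=.01);print('  tri',r.x.round(4),r.fun.round(1))
for n,p,uv in(('S',S,(493,307)),('D',D,(299,124))):
    h=cv2.cvtColor(p['frame'],cv2.COLOR_RGB2HSV);print('board px',h[uv[1],uv[0]],'table',h[uv[1]+50,uv[0]])
    m=(h[...,2]<110).astype(np.uint8);k=np.zeros_like(m);cv2.circle(k,uv,60 if n=='S' else 45,1,-1)
    m=cv2.morphologyEx(m&k,cv2.MORPH_OPEN,np.ones((5,5)))
    c=max(cv2.findContours(m,0,2)[0],key=cv2.contourArea);c=cv2.convexHull(c);print(n,cv2.boundingRect(c))
    # fit the disc silhouette (z 0...18 mm)
    def f(x):
        t=np.linspace(0,2*np.pi,90);P=np.r_[[[x[0]+.09*np.cos(q),x[1]+.09*np.sin(q),z] for z in(0,.018) for q in t]]
        hu=cv2.convexHull(proj(p,P).astype(np.float32));
        return [cv2.pointPolygonTest(hu,(float(v[0][0]),float(v[0][1])),True) for v in c]
    r=least_squares(f,onz(p,uv,.018),diff_step=1e-3,loss='soft_l1');print('board',r.x.round(4),np.std(r.fun).round(2))
for n,h,a,b in(('mill',.085,(217.1,229,20.8,30.9),(364.3,294.9,28.5,36)),('jar',.07,(379.1,296.3,25,31.6),(341.3,151,23.5,30.2)),('shaker',.055,(338.6,206.4,14.7,23.8),(262.2,226.3,14,26.5))):
    print(n,[onz(p,(q[0]+q[2]/2,q[1]+q[3]/2),h/2).round(3) for p,q in((S,a),(D,b))])
print('blue',onz(S,(215,130),.096), onz(D,(217,417),.096))
E
python3 m.py
```

```text
small [273.1 193.5] [269 191   9   6  43] [ 0.4324 -0.1825] [282.5 301.3] [277 296  12  12 107] [ 0.4321 -0.1795]
  tri [ 0.4326 -0.1812  0.0519] [ 0.3 -0.3  0.3  0.2]
medium [181.  176.3] [176 173  11   8  69] [ 0.4972 -0.4107] [327.  410.5] [318 402  19  19 275] [ 0.4974 -0.4083]
  tri [ 0.4976 -0.4091  0.0747] [ 0.3 -0.2  0.2  0.1]
large [296.7 267. ] [289 261  16  13 169] [ 0.6307 -0.0119] [375.8 212.9] [368 207  17  13 180] [ 0.6307 -0.0093]
  tri [ 0.6309 -0.0111  0.0975] [ 0.2 -0.2  0.2  0.2]
largest [405.  217.6] [396 211  19  14 198] [0.4229 0.1561] [271.4 154.6] [262 148  19  14 193] [0.4222 0.1589]
  tri [0.4229 0.1566 0.1202] [ 0.3 -0.3  0.3  0.3]
board px [ 11 146 101] table [ 13 138 192]
S (457, 273, 77, 72)
board [0.491  0.3989] 1.53
board px [ 11 150 100] table [ 11 148 157]
D (264, 100, 68, 51)
board [0.4888 0.399 ] 0.6
mill [array([ 0.613, -0.206]), array([ 0.611, -0.214])]
jar [array([0.613, 0.205]), array([0.61 , 0.199])]
shaker [array([0.411, 0.01 ]), array([ 0.408, -0.006])]
blue [ 0.33266054 -0.40990909] [ 0.32557244 -0.41546086]
```

Emit:
arm_command --steps "-1 0 0 0 0 0 5.15; -1 0 0 0 0 0 5.15; -1 0 0 0 0 0 5.15; -1 0.01 -0.01 0 0 0 0; -1 0.02 -0.022 0 0 0 0; -1 0.025 -0.028 0 0 0 0; -1 0.025 -0.028 0 0 0 0; -1 0.025 -0.028 0 0 0 0; -1 0.025 -0.028 0 0 0 0; -1 0.025 -0.028 0 0 0 0" --force 50

```text
t: 1.83
eef_pos: [0.2959, -0.3318, 0.2315]
tool_rot: [1.0, 0.001, 0.0, -0.0]
wrist_force: [0.3, -0.8, 0.4]
width: 0.0852
finger_force: 0.0
```

Emit:
arm_command --steps "-1 0.025 -0.028 0 0 0 0; -1 0.025 -0.028 0 0 0 0; -1 0.025 -0.028 0 0 0 0; -1 0.025 -0.028 0.02 0 0 0; -1 0.025 -0.028 0.03 0 0 0; -1 0.01 -0.012 0.03 0 0 0; -1 0 0 0.02 0 0 0; -1 0 0 0 0 0 0; -1 0 0 0 0 0 0; -1 0 0 0 0 0 0"

```text
t: 2.67
eef_pos: [0.4264, -0.1865, 0.1368]
tool_rot: [1.0, 0.0, 0.001, 0.0]
wrist_force: [-1.0, -0.5, 0.7]
width: 0.0854
finger_force: 0.0
```

```bash
cat > d.py <<'E'
import sys
from h import *
from bench import ctrl
T=dict(small=(.4325,-.181,.038),medium=(.4975,-.4094,.061),large=(.6308,-.0108,.084),largest=(.4227,.157,.107),board=(.489,.399,.2))
def delta(n):
    s=ctrl.get_state();r=R.from_quat(s['tool_rot'])
    tgt=np.array(T[n])
    print('t',round(s['t'],2),'pos',s['eef_pos'].round(4),'F',np.round(s['wrist_force'],1),'w',round(s['width'],4),'ff',np.round(s['finger_force'],1))
    print(n,'tool delta',r.inv().apply(tgt-s['eef_pos']).round(4),'rot err deg',np.degrees((r.inv()*R.from_quat([1,0,0,0])).as_rotvec()).round(2))
if __name__=='__main__': delta(sys.argv[1])
E
python3 d.py small
```

```text
t 2.67 pos [ 0.4264 -0.1865  0.1368] F [-1.  -0.5  0.7] w 0.0854 ff 0.0
small tool delta [ 0.0059 -0.0056  0.0988] rot err deg [ 0.03 -0.07  0.02]
```

Emit:
arm_command --steps "-1 0.003 -0.003 0.01 0 0 0; -1 0.003 -0.003 0.025 0 0 0; -1 0 0 0.025 0 0 0; -1 0 0 0.01 0 0 0; -1 0 0 0 0 0 0; -1 0 0 0 0 0 0"

```text
t: 3.17
eef_pos: [0.4326, -0.1811, 0.0669]
tool_rot: [1.0, -0.0, 0.001, 0.0]
wrist_force: [0.1, -1.1, 1.0]
width: 0.0856
finger_force: 0.0
```

```bash
python3 d.py small
python3 - <<'E'
from bench import ctrl
import cv2
from h import *
p=ctrl.grab_frame('wrist');s=ctrl.get_state()
f=p['frame'].copy()
for q in [(s['eef_pos'])]+[(.4325+.017*np.cos(a),-.181+.017*np.sin(a),.05) for a in np.linspace(0,6.28,12)]:
    u=proj(p,q)[0];cv2.circle(f,(int(u[0]),int(u[1])),2,(0,255,0),-1)
cv2.imwrite('pics/w1.png',f[:,:,::-1])
E
```

```text
t 3.17 pos [ 0.4326 -0.1811  0.0669] F [ 0.1 -1.1  1. ] w 0.0856 ff 0.0
small tool delta [-0.0002 -0.0002  0.0289] rot err deg [ 0.04 -0.09 -0.05]
```

View pics/w1.png

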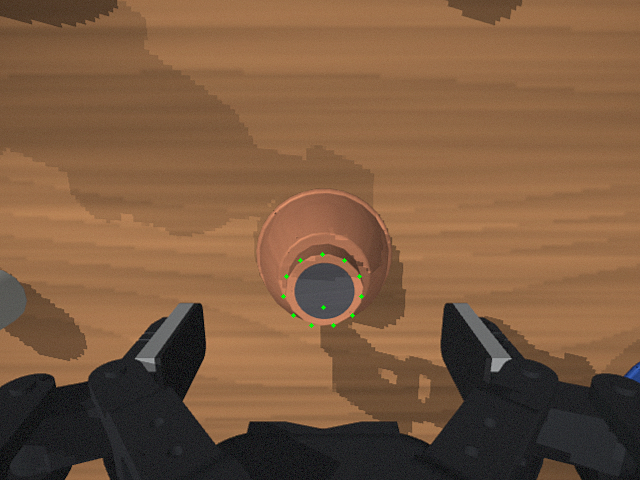

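The projected ring falls on the foot, centred near (323,290) between the open fingers, so the calibration holds. I'll descend and grip.

Emit:
arm_command --steps "-1 0 0 0.012 0 0 0; -1 0 0 0.012 0 0 0; -1 0 0 0.005 0 0 0; -1 0 0 0 0 0 0; 1 0 0 0 0 0 0; 1 0 0 0 0 0 0; 1 0 0 0 0 0 0; 1 0 0 0 0 0 0; 1 0 0 0 0 0 0; 1 0 0 0 0 0 0" --force 50

```text
t: 4.05
eef_pos: [0.4327, -0.1804, 0.0374]
tool_rot: [1.0, 0.0, 0.001, 0.0]
wrist_force: [0.1, -0.2, 6.2]
width: 0.0318
finger_force: 49.1
```

Emit:
arm_command --steps "1 0 0 0 0 0 0; 1 0 0 0 0 0 0; 1 0 0 0 0 0 0; 1 0 0 0 0 0 0; 1 0 0 -0.005 0 0 0; 1 0 0 -0.01 0 0 0; 1 0 0 -0.015 0 0 0; 1 0 0 0 0 0 0; 1 0 0 0 0 0 0"

```text
t: 4.8
eef_pos: [0.4327, -0.1805, 0.0671]
tool_rot: [1.0, 0.0, 0.001, 0.0]
wrist_force: [0.1, 0.2, -0.9]
width: 0.0319
finger_force: 49.6
```

Emit:
arm_command --steps "1 0 0 -0.015 0 0 0; 1 0 0 -0.025 0 0 0; 1 0 0 -0.03 0 0 0; 1 0 0 -0.025 0 0 0; 1 0 0 -0.015 0 0 0; 1 0 -0.01 0 0 0 0; 1 0 -0.02 0 0 0 0; 1 0.0 -0.03 0 0 0 0; 1 0.01 -0.03 0 0 0 0; 1 0.01 -0.03 0 0 0 0"

```text
t: 5.63
eef_pos: [0.4502, -0.0585, 0.1747]
tool_rot: [1.0, -0.001, -0.002, -0.0]
wrist_force: [0.2, 0.2, -1.4]
width: 0.032
finger_force: 49.8
```

```bash
python3 - <<'E'
from bench import ctrl
import cv2
p=ctrl.grab_frame('side');cv2.imwrite('pics/s2.png',p['frame'][:,:,::-1])
E
python3 d.py board
```

```text
t 5.68 pos [ 0.4526 -0.0536  0.1749] F [ 1.8  4.4 -0.7] w 0.0316 ff 49.9
board tool delta [ 0.0383 -0.4526 -0.0224] rot err deg [-0.34  0.05  0.24]
```

View pics/s2.png

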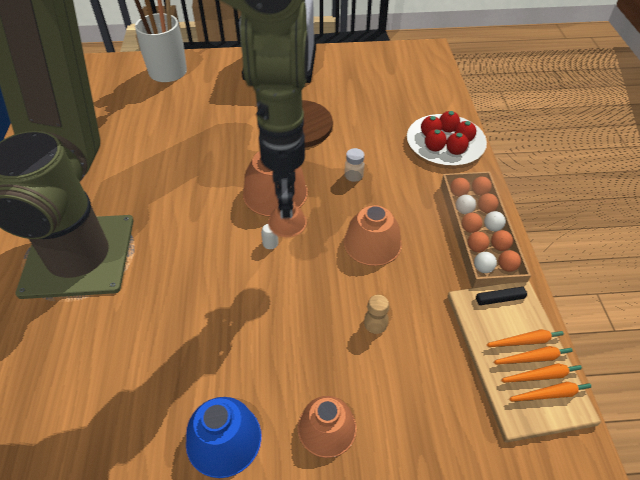

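The small bowl hangs from the gripper near (288,220) with the other things undisturbed. On to the board.

Emit:
arm_command --steps "1 0.002 -0.015 0 0 0 0; 1 0.004 -0.025 0 0 0 0; 1 0.004 -0.035 0 0 0 0; 1 0.004 -0.038 0 0 0 0; 1 0.004 -0.038 0 0 0 0; 1 0.004 -0.038 0 0 0 0; 1 0.004 -0.038 0 0 0 0; 1 0.004 -0.038 0 0 0 0; 1 0.004 -0.038 0 0 0 0; 1 0.004 -0.038 0 0 0 0"

```text
t: 6.52
eef_pos: [0.4801, 0.1376, 0.19]
tool_rot: [0.993, 0.099, -0.009, -0.062]
wrist_force: [0.4, -0.0, -0.3]
width: 0.032
finger_force: 50.0
```

Emit:
arm_command --steps "1 0 -0.038 0 0 0 0; 1 0 -0.035 0 0 0 0; 1 0 -0.025 0.01 0 0 0; 1 0 -0.015 0.02 0 0 0; 1 0 0 0.025 0 0 0; 1 0 0 0.02 0 0 0; 1 0 0 0.01 0 0 0; 1 0 0 0 0 0 0; 1 0 0 0 0 0 0; 1 0 0 0 0 0 0"

```text
t: 7.35
eef_pos: [0.4785, 0.2039, 0.1314]
tool_rot: [0.985, 0.145, -0.002, -0.093]
wrist_force: [7.7, 8.5, 24.2]
width: 0.0312
finger_force: 69.3
```

```bash
python3 d.py board
```

```text
t 7.35 pos [0.4785 0.2039 0.1314] F [ 7.7  8.5 24.2] w 0.0312 ff 69.3
board tool delta [ 0.0675 -0.1931 -0.0321] rot err deg [-10.71   0.21  16.72]
```

Run:
```python
from bench import ctrl
import cv2
s=ctrl.get_state();print(s['qpos'].round(3))
p=ctrl.grab_frame('side');cv2.imwrite('pics/s3.png',p['frame'][:,:,::-1])
```

```text
[ 0.289  0.299 -0.374  0.875  0.185  3.14 ]
```

View pics/s3.png

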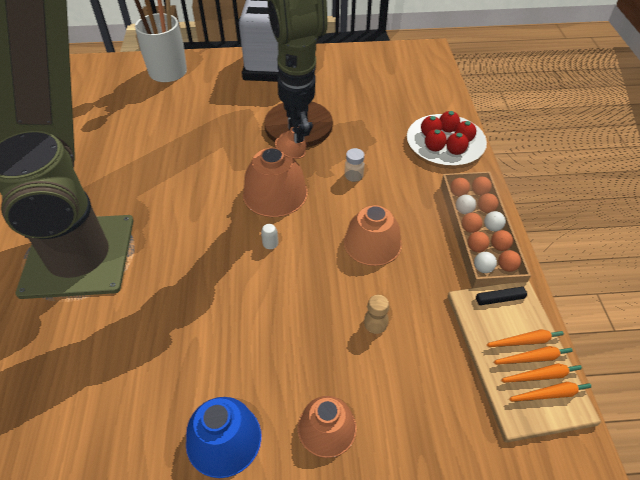

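Joint 6 ran to its 3.14 limit, so the tool stopped short and tilted, and the small bowl now rests on the side of the largest near (290,148). I'll lift straight up, then turn the tool to a yaw of 90°, which keeps joint 6 in range everywhere.

```bash
python3 - <<'E'
from bench import ctrl
from h import *
s=ctrl.get_state();r=R.from_quat(s['tool_rot'])
print('up in tool',r.inv().apply([0,0,1]).round(3))
t=R.from_euler('z',90,degrees=True)*R.from_quat([1,0,0,0])
print('rotvec to yaw90',np.degrees((r.inv()*t).as_rotvec()).round(2))
# tilt fix only: bring tool z to -Z with the shortest turn
z=r.apply([0,0,1]);c=np.cross(z,[0,0,-1]);print('tilt fix (tool axes)',np.degrees(r.inv().apply(c)).round(2))
E
sed -i "s/R.from_quat(\[1,0,0,0\])).as/R.from_euler('z',90,degrees=True)*R.from_quat([1,0,0,0])).as/" d.py; python3 d.py board
```

```text
up in tool [ 0.024 -0.184 -0.983]
rotvec to yaw90 [ -8.24  -7.93 -73.01]
tilt fix (tool axes) [-10.53  -1.35   0.  ]
t 7.4 pos [0.4785 0.2039 0.1314] F [ 7.7  8.  24. ] w 0.0315 ff 69.3
board tool delta [ 0.0675 -0.1931 -0.0321] rot err deg [ -8.24  -7.93 -73.01]
```

Emit:
arm_command --steps "1 0 -0.002 -0.01 0 0 0; 1 0 -0.003 -0.015 0 0 0; 1 0.001 -0.004 -0.02 0 0 0; 1 0.001 -0.004 -0.02 0 0 0; 1 0 0 0 0 0 0; 1 0 0 0 0 0 0"

```text
t: 7.9
eef_pos: [0.47, 0.1991, 0.1904]
tool_rot: [0.986, 0.144, -0.013, -0.088]
wrist_force: [-0.2, -0.1, -0.8]
width: 0.0319
finger_force: 54.6
```

Emit:
arm_command --steps "1 0 0 0 -0.75 -0.72 -6.64; 1 0 0 0 -0.75 -0.72 -6.64; 1 0 0 0 -0.75 -0.72 -6.64; 1 0 0 0 -0.75 -0.72 -6.64; 1 0 0 0 -0.75 -0.72 -6.64; 1 0 0 0 -0.75 -0.72 -6.64; 1 0 0 0 -0.75 -0.72 -6.64; 1 0 0 0 -0.75 -0.72 -6.64; 1 0 0 0 -0.75 -0.72 -6.64; 1 0 0 0 0 0 0"

```text
t: 8.73
eef_pos: [0.4682, 0.1989, 0.1884]
tool_rot: [0.783, 0.621, -0.015, -0.02]
wrist_force: [0.1, 0.5, 0.2]
width: 0.0317
finger_force: 54.6
```

```bash
python3 d.py board
```

```text
t 8.73 pos [0.4682 0.1989 0.1884] F [0.1 0.5 0.2] w 0.0317 ff 54.6
board tool delta [ 0.1996 -0.0259 -0.01  ] rot err deg [ -2.86  -0.4  -13.17]
```

Emit:
arm_command --steps "1 0 0 0 -1.43 -0.2 -6.58; 1 0 0 0 -1.43 -0.2 -6.58; 1 0.01 0 0 0 0 0; 1 0.022 0.004 0 0 0 0; 1 0.03 0.004 0 0 0 0; 1 0.038 0.004 0 0 0 0; 1 0.038 0.004 0 0 0 0; 1 0.03 0.004 0 0 0 0; 1 0.022 0 0 0 0 0; 1 0.01 0 0 0 0 0"

```text
t: 9.57
eef_pos: [0.4899, 0.4024, 0.1893]
tool_rot: [0.709, 0.705, 0.001, -0.0]
wrist_force: [0.5, 0.2, -0.3]
width: 0.0317
finger_force: 54.6
```

Emit:
arm_command --steps "1 0 0 0 0 0 0; 1 0 0 0 0 0 0; 1 0 0 0 0 0 0; 1 0 0 0 0 0 0"

```text
t: 9.9
eef_pos: [0.4904, 0.3972, 0.191]
tool_rot: [0.709, 0.705, 0.001, 0.001]
wrist_force: [-1.5, 0.5, -0.8]
width: 0.0317
finger_force: 54.6
```

```bash
python3 d.py board
python3 - <<'E'
from bench import ctrl
from h import *
f=[]
for n in('side','scene'):
    p=ctrl.grab_frame(n);s=ctrl.get_state();u,v=proj(p,s['eef_pos'])[0];u,v=int(u),int(v)
    f.append(cv2.resize(p['frame'][max(v-75,0):v+75,u-65:u+65],(390,450)))
cv2.imwrite('pics/c4.png',np.hstack(f)[:,:,::-1])
E
```

```text
t 9.9 pos [0.4904 0.3972 0.191 ] F [-1.5  0.5 -0.8] w 0.0317 ff 54.6
board tool delta [ 0.0018 -0.0014 -0.009 ] rot err deg [ 0.16 -0.04 -0.32]
```

View pics/c4.png

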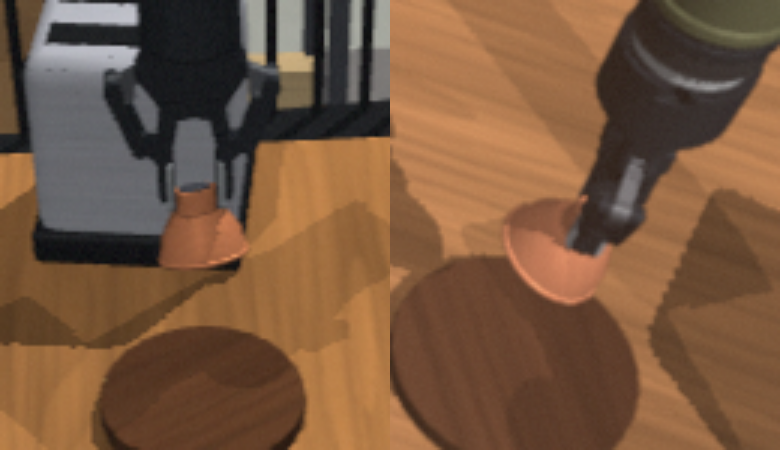

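The small bowl was tilted in the fingers by that contact: its rim faces lower-left in the right-hand crop. I'll loosen the grip to 20 N and press it softly on the board so it pivots flat.

Emit:
arm_command --steps "1 0 0 0.015 0 0 0; 1 0.001 -0.0005 0.025 0 0 0; 1 0.001 -0.001 0.025 0 0 0; 1 0 0 0.015 0 0 0; 1 0 0 0.01 0 0 0; 1 0 0 0.005 0 0 0; 1 0 0 0 0 0 0; 1 0 0 0 0 0 0; 1 0 0 0 0 0 0" --force 25

```text
t: 10.75
eef_pos: [0.4902, 0.4015, 0.0975]
tool_rot: [0.708, 0.706, 0.003, 0.001]
wrist_force: [0.1, 0.0, 0.3]
width: 0.0314
finger_force: 54.6
```

Emit:
arm_command --steps "1 0 0 0.004 0 0 0; 1 0 0 0.003 0 0 0; 1 0 0 0.003 0 0 0; 1 0 0 0 0 0 0; 1 0 0 0 0 0 0" --force 20

```text
t: 11.17
eef_pos: [0.4891, 0.4008, 0.0857]
tool_rot: [0.708, 0.706, 0.001, 0.001]
wrist_force: [0.9, -0.4, -0.7]
width: 0.0318
finger_force: 54.6
```

Emit:
arm_command --steps "1 0 0 0.003 0 0 0; 1 0 0 0.003 0 0 0; 1 0 0 0.003 0 0 0; 1 0 0 0 0 0 0; 1 0 0 0 0 0 0" --force 20

```text
t: 11.58
eef_pos: [0.4891, 0.4008, 0.0767]
tool_rot: [0.708, 0.706, 0.001, 0.001]
wrist_force: [-0.3, 0.7, -0.4]
width: 0.0319
finger_force: 54.6
```

```bash
python3 d.py board
```

```text
t 11.58 pos [0.4891 0.4008 0.0767] F [-0.3  0.7 -0.4] w 0.0319 ff 54.6
board tool delta [-0.0017  0.0002 -0.1233] rot err deg [ 0.16 -0.06 -0.17]
```

Emit:
arm_command --steps "1 -0.001 0 0.003 0 0 0; 1 0 0 0.002 0 0 0; 1 0 0 0.001 0 0 0; 1 0 0 0 0 0 0"

```text
t: 11.92
eef_pos: [0.4892, 0.3998, 0.0707]
tool_rot: [0.708, 0.706, 0.001, 0.001]
wrist_force: [0.8, -0.4, -1.3]
width: 0.0319
finger_force: 54.6
```

Emit:
arm_command --steps "1 0 0 0.002 0 0 0; 1 0 0 0.002 0 0 0; 1 0 0 0 0 0 0"

```text
t: 12.17
eef_pos: [0.4892, 0.3998, 0.0666]
tool_rot: [0.708, 0.706, 0.001, 0.001]
wrist_force: [0.3, 0.4, -1.1]
width: 0.0319
finger_force: 54.6
```

Emit:
arm_command --steps "1 0 0 0.002 0 0 0; 1 0 0 0.001 0 0 0; 1 0 0 0 0 0 0"

```text
t: 12.42
eef_pos: [0.4895, 0.4001, 0.0641]
tool_rot: [0.708, 0.706, 0.002, 0.001]
wrist_force: [-1.1, 0.2, 0.4]
width: 0.0313
finger_force: 54.7
```

Emit:
arm_command --steps "1 0 0 0.001 0 0 0; 1 0 0 0.001 0 0 0; 1 0 0 0 0 0 0"

```text
t: 12.67
eef_pos: [0.4898, 0.4001, 0.0634]
tool_rot: [0.708, 0.706, 0.002, 0.001]
wrist_force: [-1.4, -2.3, 7.2]
width: 0.0316
finger_force: 55.0
```

Emit:
arm_command --steps "1 0 0 0.001 0 0 0; 1 0 0 0.001 0 0 0; 1 0 0 0 0 0 0"

```text
t: 12.92
eef_pos: [0.49, 0.4, 0.0631]
tool_rot: [0.708, 0.706, 0.003, 0.001]
wrist_force: [-3.1, -3.5, 16.5]
width: 0.0317
finger_force: 55.5
```

Run:
```python
from bench import ctrl
from h import *
f=[]
for n in('side','scene'):
    p=ctrl.grab_frame(n);s=ctrl.get_state();u,v=proj(p,s['eef_pos'])[0];u,v=int(u),int(v)
    f.append(cv2.resize(p['frame'][max(v-50,0):v+50,u-43:u+43],(387,450)))
cv2.imwrite('pics/c5.png',np.hstack(f)[:,:,::-1])
```

```text
(no output)
```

View pics/c5.png

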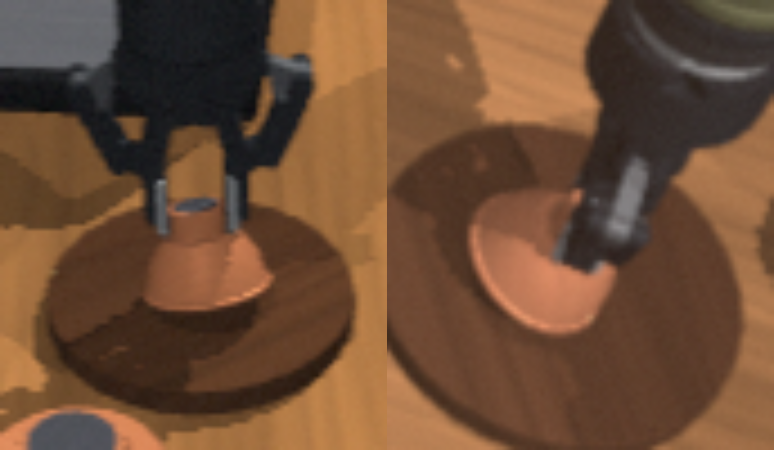

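It touches the board along the hidden far edge, about 18° tilted, and the grip is too firm to pivot. I'll lift a little and tilt the tool back about the finger line.

Emit:
arm_command --steps "1 0 0 -0.008 0 0 0; 1 0 0 0 0 6 0; 1 0 0 0 0 6 0; 1 0 0 0 0 6 0; 1 0 0 0 0 0 0; 1 0 0 0 0 0 0; 1 0 0 0 0 0 0"

```text
t: 13.6
eef_pos: [0.4901, 0.4005, 0.0685]
tool_rot: [0.699, 0.697, 0.113, -0.109]
wrist_force: [0.6, 0.2, 0.3]
width: 0.0318
finger_force: 54.5
```

```bash
cat > crop.py <<'E'
import sys
from bench import ctrl
from h import *
f=[]
for n in('side','scene'):
    p=ctrl.grab_frame(n);u,v=proj(p,[float(q) for q in sys.argv[2:5]])[0].astype(int);k=int(sys.argv[5])
    f.append(cv2.resize(p['frame'][max(v-k,0):v+k,u-k:u+k],(390,390)))
cv2.imwrite(f'pics/{sys.argv[1]}.png',np.hstack(f)[:,:,::-1])
E
python3 crop.py c6 .489 .399 .06 50; python3 d.py board
```

```text
t 13.7 pos [0.4904 0.4016 0.0688] F [-0.2  0.9 -0.8] w 0.0318 ff 54.5
board tool delta [ 0.0383 -0.0007 -0.1256] rot err deg [  0.3  -18.1   -0.06]
```

View pics/c6.png

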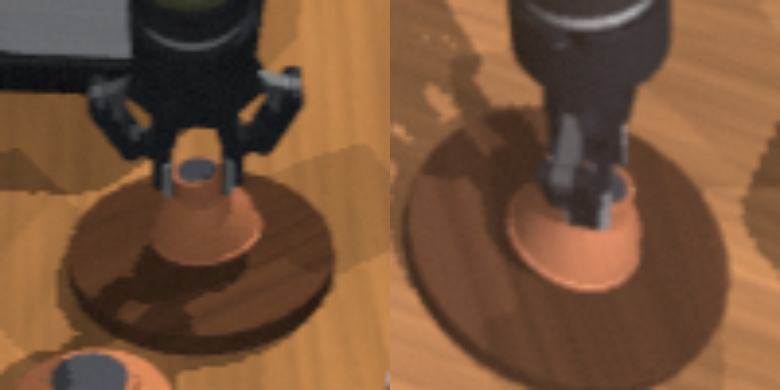

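The bowl is nearly level now, floating a few mm above the board; in the left crop its right rim is slightly high. I'll correct that about tool x and then lower it until contact.

Emit:
arm_command --steps "1 0 0 0 6 0 0; 1 0.0006 0 0.002 0 0 0; 1 0.0006 0 0.002 0 0 0; 1 0.0006 0 0.002 0 0 0; 1 0 0 0 0 0 0; 1 0 0 0 0 0 0"

```text
t: 14.2
eef_pos: [0.4884, 0.4041, 0.0632]
tool_rot: [0.692, 0.703, 0.076, -0.146]
wrist_force: [0.9, -0.2, -0.9]
width: 0.0314
finger_force: 54.5
```

Emit:
arm_command --steps "1 0.0006 0 0.002 0 0 0; 1 0 0 0.001 0 0 0; 1 0 0 0 0 0 0; 1 0 0 0 0 0 0"

```text
t: 14.53
eef_pos: [0.4884, 0.4051, 0.0604]
tool_rot: [0.692, 0.702, 0.076, -0.146]
wrist_force: [0.8, 0.7, -1.3]
width: 0.0313
finger_force: 54.5
```

Emit:
arm_command --steps "1 0.0003 0 0.001 0 0 0; 1 0 0 0.001 0 0 0; 1 0 0 0 0 0 0; 1 0 0 0 0 0 0"

```text
t: 14.87
eef_pos: [0.4883, 0.4059, 0.0584]
tool_rot: [0.693, 0.702, 0.076, -0.146]
wrist_force: [-0.2, -1.2, -0.5]
width: 0.0317
finger_force: 54.5
```

Emit:
arm_command --steps "1 -0.003 0 0 0 0 0; 1 -0.0025 0 0.0005 0 0 0; 1 0 0 0 0 0 0; 1 0 0 0 0 0 0"

```text
t: 15.2
eef_pos: [0.4883, 0.4007, 0.0563]
tool_rot: [0.693, 0.702, 0.076, -0.146]
wrist_force: [0.3, 0.1, -1.0]
width: 0.0317
finger_force: 54.5
```

Emit:
arm_command --steps "1 -0.0003 0 0.001 0 0 0; 1 0 0 0 0 0 0; 1 0 0 0 0 0 0"

```text
t: 15.45
eef_pos: [0.4883, 0.4007, 0.0558]
tool_rot: [0.693, 0.702, 0.076, -0.146]
wrist_force: [-0.7, -3.1, 5.3]
width: 0.032
finger_force: 55.0
```

Emit:
arm_command --steps "1 -0.0003 0 0.001 0 0 0; 1 0 0 0 0 0 0; 1 0 0 0 0 0 0"

```text
t: 15.7
eef_pos: [0.4884, 0.4007, 0.0554]
tool_rot: [0.693, 0.702, 0.076, -0.146]
wrist_force: [-1.1, -5.5, 9.0]
width: 0.0318
finger_force: 55.4
```

Emit:
arm_command --steps "0.2 0 0 0 0 0 0; 0.15 0 0 0 0 0 0; 0.1 0 0 0 0 0 0; 0 0 0 0 0 0 0; -1 0 0 0 0 0 0; -1 0 0 0 0 0 0; -1 0 0 0 0 0 0; -1 0 0 0 0 0 0; -1 0 0 0 0 0 0"

```text
t: 16.45
eef_pos: [0.488, 0.401, 0.054]
tool_rot: [0.692, 0.702, 0.076, -0.146]
wrist_force: [0.8, -0.9, 0.8]
width: 0.0858
finger_force: 0.0
```

Emit:
arm_command --steps "-1 0 0 -0.015 0 0 0; -1 0 0 -0.03 0 0 0; -1 0 0 -0.035 0 -6 0; -1 0 0 -0.035 -3 -6 0; -1 0 0 -0.03 -3 -6 0; -1 -0.02 0 -0.02 0 0 0; -1 -0.035 0 0 0 0 0; -1 -0.04 0 0 0 0 0; -1 -0.04 0 0 0 0 0; -1 -0.04 0 0 0 0 0"

```text
t: 17.28
eef_pos: [0.5038, 0.1896, 0.2135]
tool_rot: [0.7, 0.714, 0.004, 0.002]
wrist_force: [1.3, -0.4, -0.3]
width: 0.0855
finger_force: 0.0
```

```bash
python3 d.py medium
python3 - <<'E'
from bench import ctrl
from h import *
S=ctrl.grab_frame('scene');D=ctrl.grab_frame('side')
for n,X in(('small',(.489,.4,.068)),('largest',(.4227,.157,.119)),('medium',(.4975,-.4094,.073)),('large',(.6308,-.0108,.096))):
    for p in(S,D):
        try: c,st=dark(p,proj(p,X)[0]);print(n,st,onz(p,c,X[2]).round(4))
        except Exception as e: print(n,e)
f=[cv2.resize(p['frame'][v-60:v+60,u-60:u+60],(390,390)) for p in(D,S) for u,v in[proj(p,(.47,.33,.06))[0].astype(int)]]
cv2.imwrite('pics/c7.png',np.hstack(f)[:,:,::-1])
E
```

```text
t 17.28 pos [0.5038 0.1896 0.2135] F [ 1.3 -0.4 -0.3] w 0.0855 ff 0.0
medium tool delta [-0.5992 -0.0195  0.1509] rot err deg [ 0.49 -0.15  1.14]
small [494 288  12  10  87] [0.49   0.3993]
small [293 102   9   6  47] [0.4887 0.4029]
largest [398 204  21  27 338] [0.4184 0.1646]
largest [261 148  18  13 193] [0.418  0.1618]
medium [176 173  11   8  67] [ 0.4973 -0.4103]
medium [318 402  19  19 275] [ 0.4974 -0.4083]
large [289 261  16  13 166] [ 0.6307 -0.0121]
large [368 207  17  13 180] [ 0.6307 -0.0093]
```

View pics/c7.png

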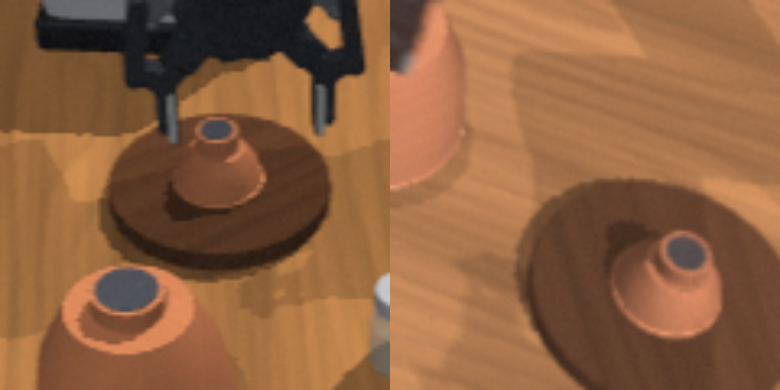

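The small bowl stands flat on the board, about 2 mm off centre. The largest was nudged to about (0.418, 0.162), which I'll remeasure later. Next is the medium bowl.

Emit:
arm_command --steps "-1 -0.036 0 0 0 0 1.1; -1 -0.04 -0.002 0 0 0 0; -1 -0.04 -0.002 0 0 0 0; -1 -0.04 -0.002 0 0 0 0; -1 -0.04 -0.002 0 0 0 0; -1 -0.04 -0.002 0 0 0 0; -1 -0.04 -0.002 0 0 0 0; -1 -0.04 -0.002 0 0 0 0; -1 -0.04 -0.002 0 0 0 0; -1 -0.04 0 0 0 0 0" --force 60

```text
t: 18.22
eef_pos: [0.4883, -0.2066, 0.2124]
tool_rot: [0.707, 0.707, 0.004, 0.002]
wrist_force: [0.1, 0.8, 0.2]
width: 0.0853
finger_force: 0.0
```

Emit:
arm_command --steps "-1 -0.04 0 0 0 0 0; -1 -0.04 0 0 0 0 0; -1 -0.04 0 0.01 0 0 0; -1 -0.035 0 0.02 0 0 0; -1 -0.025 0 0.03 0 0 0; -1 -0.01 0 0.02 0 0 0; -1 0 0 0.01 0 0 0; -1 0 0 0 0 0 0; -1 0 0 0 0 0 0; -1 0 0 0 0 0 0"

```text
t: 19.05
eef_pos: [0.49, -0.3942, 0.1233]
tool_rot: [0.707, 0.707, 0.004, 0.003]
wrist_force: [-1.0, -0.2, -0.5]
width: 0.0856
finger_force: 0.0
```

```bash
sed -i 's/-.4094,.061/-.4094,.062/' d.py; python3 d.py medium
```

```text
t 19.05 pos [ 0.49   -0.3942  0.1233] F [-1.  -0.2 -0.5] w 0.0856 ff 0.0
medium tool delta [-0.0154  0.0069  0.0614] rot err deg [ 0.54 -0.09  0.04]
```

Emit:
arm_command --steps "-1 -0.008 0.003 0 0.54 0 0; -1 -0.007 0.004 0.01 0 0 0; -1 0 0 0.02 0 0 0; -1 0 0 0.02 0 0 0; -1 0 0 0.011 0 0 0; -1 0 0 0 0 0 0; -1 0 0 0 0 0 0; -1 0 0 0 0 0 0"

```text
t: 19.72
eef_pos: [0.4966, -0.4102, 0.062]
tool_rot: [0.707, 0.707, 0.0, -0.0]
wrist_force: [-0.1, 0.1, -0.7]
width: 0.0852
finger_force: 0.0
```

Emit:
arm_command --steps "1 0 0 0 0 0 0; 1 0 0 0 0 0 0; 1 0 0 0 0 0 0; 1 0 0 0 0 0 0; 1 0 0 0 0 0 0; 1 0 0 0 0 0 0; 1 0 0 0 0 0 0; 1 0 0 0 0 0 0; 1 0 0 0 0 0 0" --force 60

```text
t: 20.47
eef_pos: [0.4967, -0.4104, 0.0618]
tool_rot: [0.707, 0.707, 0.001, -0.0]
wrist_force: [2.2, -0.3, 6.1]
width: 0.0372
finger_force: 59.6
```

Emit:
arm_command --steps "1 0 0 -0.004 0 0 0; 1 0 0 -0.01 0 0 0; 1 0 0 -0.02 0 0 0; 1 0 0 -0.028 0 0 0; 1 0 0 -0.03 0 0 0; 1 0 0 -0.028 0 0 0; 1 0 0 -0.02 0 0 0; 1 0.01 0 -0.01 0 0 0; 1 0.02 0 0 0 0 0; 1 0.028 0 0 0 0 0"

```text
t: 21.3
eef_pos: [0.4958, -0.3527, 0.211]
tool_rot: [0.708, 0.706, 0.0, -0.001]
wrist_force: [0.6, 0.1, -0.5]
width: 0.037
finger_force: 60.3
```

Emit:
arm_command --steps "1 0.035 0 0 0 0 0; 1 0.038 0 0 0 0 0; 1 0.038 0 0 0 0 0; 1 0.038 0 0 0 0 0; 1 0.038 0 0 0 0 0; 1 0.038 0 0 0 0 0; 1 0.038 0 0 0 0 0; 1 0.038 0 0 0 0 0; 1 0.038 0 0 0 0 0; 1 0.038 0 0 0 0 0"

```text
t: 22.13
eef_pos: [0.4943, 0.0269, 0.211]
tool_rot: [0.707, 0.707, -0.001, -0.002]
wrist_force: [0.8, 0.1, -0.3]
width: 0.037
finger_force: 60.3
```

```bash
sed -i 's/board=(.489,.399,.2)/board=(.4895,.3995,.2)/' d.py; python3 d.py board
```

```text
t 22.13 pos [0.4943 0.0269 0.211 ] F [ 0.8  0.1 -0.3] w 0.037 ff 60.3
board tool delta [ 0.3726 -0.0051  0.012 ] rot err deg [-0.25 -0.14 -0.04]
```

Emit:
arm_command --steps "1 0.038 -0.001 0 0 0 0; 1 0.038 -0.001 0 0 0 0; 1 0.038 -0.001 0 0 0 0; 1 0.038 -0.001 0 0 0 0; 1 0.038 -0.001 0 0 0 0; 1 0.038 0 0 0 0 0; 1 0.038 0 0 0 0 0; 1 0.035 0 0 0 0 0; 1 0.03 0 0 0 0 0; 1 0.02 0 0 0 0 0"

```text
t: 22.97
eef_pos: [0.4898, 0.3785, 0.2114]
tool_rot: [0.706, 0.708, -0.001, -0.002]
wrist_force: [-0.2, 0.2, -1.5]
width: 0.0374
finger_force: 60.3
```

Emit:
arm_command --steps "1 0.015 0 0 0 0 0; 1 0.006 0 0 0 0 0; 1 0 0 0 0 0 0; 1 0 0 0 0 0 0; 1 0 0 0 0 0 0; 1 0 0 0 0 0 0"

```text
t: 23.47
eef_pos: [0.4916, 0.3954, 0.2128]
tool_rot: [0.708, 0.706, -0.0, -0.001]
wrist_force: [0.4, 0.2, -1.6]
width: 0.037
finger_force: 60.3
```

```bash
python3 d.py board;python3 crop.py c8 .489 .399 .1 65
```

```text
t 23.47 pos [0.4916 0.3954 0.2128] F [ 0.4  0.2 -1.6] w 0.037 ff 60.3
board tool delta [ 0.004  -0.0021  0.0128] rot err deg [-0.12 -0.1  -0.13]
```

View pics/c8.png

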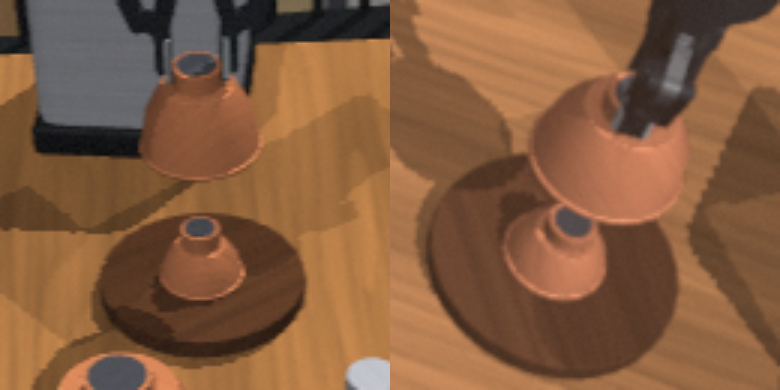

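The medium bowl hangs level over the small one. I'll centre it and lower it.

Emit:
arm_command --steps "1 0.0015 -0.001 0.005 0 0 0; 1 0.0015 -0.001 0.015 0 0 0; 1 0 0 0.022 0 0 0; 1 0 0 0.025 0 0 0; 1 0 0 0.022 0 0 0; 1 0 0 0.018 0 0 0; 1 0 0 0.012 0 0 0; 1 0 0 0.006 0 0 0; 1 0 0 0 0 0 0; 1 0 0 0 0 0 0"

```text
t: 24.4
eef_pos: [0.4896, 0.4, 0.0879]
tool_rot: [0.707, 0.707, 0.0, -0.001]
wrist_force: [0.1, 0.8, -0.7]
width: 0.0374
finger_force: 60.3
```

Emit:
arm_command --steps "1 0 0 0.003 0 0 0; 1 0 0 0.002 0 0 0; 1 0 0 0 0 0 0; 1 0 0 0 0 0 0"

```text
t: 24.73
eef_pos: [0.4897, 0.4003, 0.0833]
tool_rot: [0.707, 0.707, 0.001, -0.001]
wrist_force: [-1.0, 0.1, -1.5]
width: 0.0372
finger_force: 60.3
```

Emit:
arm_command --steps "1 0 0 0.0015 0 0 0; 1 0 0 0 0 0 0; 1 0 0 0 0 0 0"

```text
t: 24.98
eef_pos: [0.4895, 0.4001, 0.0813]
tool_rot: [0.707, 0.707, 0.0, -0.001]
wrist_force: [-0.4, -0.1, -1.6]
width: 0.0373
finger_force: 60.3
```

Emit:
arm_command --steps "1 -0.001 0 0.001 0 0 0; 1 0 0 0 0 0 0; 1 0 0 0 0 0 0"

```text
t: 25.23
eef_pos: [0.4896, 0.3992, 0.0804]
tool_rot: [0.707, 0.707, 0.0, -0.001]
wrist_force: [0.4, -0.0, -1.3]
width: 0.0372
finger_force: 60.3
```

Emit:
arm_command --steps "1 0 0 0.0006 0 0 0; 1 0 0 0 0 0 0; 1 0 0 0 0 0 0"

```text
t: 25.48
eef_pos: [0.4897, 0.3993, 0.08]
tool_rot: [0.707, 0.707, 0.001, -0.001]
wrist_force: [-0.8, -0.2, 1.1]
width: 0.0371
finger_force: 60.7
```

Contact. Now release and rise.

Emit:
arm_command --steps "0.15 0 0 0 0 0 0; 0.1 0 0 0 0 0 0; 0.05 0 0 0 0 0 0; -0.1 0 0 0 0 0 0; -1 0 0 0 0 0 0; -1 0 0 0 0 0 0; -1 0 0 0 0 0 0; -1 0 0 0 0 0 0; -1 0 0 -0.01 0 0 0; -1 0 0 -0.03 0 0 0"

```text
t: 26.32
eef_pos: [0.4867, 0.3967, 0.116]
tool_rot: [0.707, 0.707, -0.004, -0.002]
wrist_force: [-0.4, -0.4, -0.0]
width: 0.0853
finger_force: 0.0
```

Emit:
arm_command --steps "-1 0 0 -0.035 0 0 0; -1 0 0 -0.035 0 0 0; -1 -0.02 0.007 -0.03 0 0 0; -1 -0.035 0.01 0 0 0 0; -1 -0.038 0.012 0 0 0 0; -1 -0.038 0.012 0 0 0 0; -1 -0.038 0.012 0 0 0 0; -1 -0.038 0.012 0 0 0 0; -1 -0.038 0.012 0 0 0 0; -1 -0.038 0.012 0 0 0 0"

```text
t: 27.15
eef_pos: [0.5788, 0.1139, 0.2199]
tool_rot: [0.707, 0.707, 0.001, -0.001]
wrist_force: [1.1, 0.4, -0.4]
width: 0.0856
finger_force: 0.0
```

```bash
python3 d.py large
cat > chk.py <<'E'
from bench import ctrl
from h import *
S=ctrl.grab_frame('scene');D=ctrl.grab_frame('side')
def chk(L):
  for n,X in L:
    for p in(S,D):
        try: c,st=dark(p,proj(p,X)[0]);print(n,st,onz(p,c,X[2]).round(4))
        except Exception as e: print(n,e)
import sys
A=dict(nest_medium=(.4895,.3995,.091),nest_large=(.4895,.3995,.114),nest_largest=(.4895,.3995,.137),largest=(.418,.162,.119),large=(.6308,-.0108,.096))
chk([(n,A[n]) for n in sys.argv[1:]])
E
python3 chk.py nest_medium largest large
```

```text
t 27.15 pos [0.5788 0.1139 0.2199] F [ 1.1  0.4 -0.4] w 0.0856 ff 0.0
large tool delta [-0.125   0.0521  0.1356] rot err deg [-0.03 -0.16 -0.04]
nest_medium [496 282  14  12 128] [0.4912 0.3993]
nest_medium [292  94  12   7  64] [0.4901 0.4029]
largest [398 210  19  14 191] [0.4188 0.1595]
largest [261 148  18  13 192] [0.4181 0.1619]
large [289 261  16  13 166] [ 0.6307 -0.0121]
large [368 207  17  13 177] [ 0.6305 -0.0094]
```

Emit:
arm_command --steps "-1 -0.035 0.014 0 0 0 0; -1 -0.035 0.014 0.01 0 0 0; -1 -0.03 0.013 0.02 0 0 0; -1 -0.018 0.008 0.03 0 0 0; -1 -0.006 0.003 0.02 0 0 0; -1 0 0 0.01 0 0 0; -1 0 0 0 0 0 0; -1 0 0 0 0 0 0; -1 0 0 0 0 0 0"

```text
t: 28.0
eef_pos: [0.631, -0.0069, 0.1302]
tool_rot: [0.707, 0.707, 0.001, -0.001]
wrist_force: [-0.3, -0.6, -0.4]
width: 0.0856
finger_force: 0.0
```

```bash
sed -i 's/-.0108,.084/-.0108,.085/;s/(.4227,.157,.107)/(.4185,.1607,.108)/' d.py; python3 d.py large
```

```text
t 28.0 pos [ 0.631  -0.0069  0.1302] F [-0.3 -0.6 -0.4] w 0.0856 ff 0.0
large tool delta [-0.0041 -0.0002  0.0452] rot err deg [ 0.04 -0.16  0.04]
```

Emit:
arm_command --steps "-1 -0.004 0 0.005 0 0 0; -1 0 0 0.015 0 0 0; -1 0 0 0.016 0 0 0; -1 0 0 0.009 0 0 0; -1 0 0 0 0 0 0; -1 0 0 0 0 0 0; 1 0 0 0 0 0 0; 1 0 0 0 0 0 0; 1 0 0 0 0 0 0; 1 0 0 0 0 0 0" --force 70

```text
t: 28.83
eef_pos: [0.631, -0.0121, 0.0847]
tool_rot: [0.707, 0.707, 0.001, -0.001]
wrist_force: [0.5, 0.3, 4.3]
width: 0.0433
finger_force: 70.5
```

Emit:
arm_command --steps "1 0 0 0 0 0 0; 1 0 0 0 0 0 0; 1 0 0 0 0 0 0; 1 0 0 0 0 0 0; 1 0 0 0 0 0 0"

```text
t: 29.25
eef_pos: [0.6313, -0.0121, 0.0848]
tool_rot: [0.707, 0.707, 0.001, -0.0]
wrist_force: [-0.3, -0.7, 5.9]
width: 0.0428
finger_force: 70.5
```

Emit:
arm_command --steps "1 0 0 -0.004 0 0 0; 1 0 0 -0.01 0 0 0; 1 0 0 -0.02 0 0 0; 1 0 0 -0.028 0 0 0; 1 0 0 -0.03 0 0 0; 1 0 0 -0.028 0 0 0; 1 0 0 -0.02 0 0 0; 1 0.01 -0.003 -0.01 0 0 0; 1 0.018 -0.007 0 0 0 0; 1 0.026 -0.01 0 0 0 0"

```text
t: 30.08
eef_pos: [0.6107, 0.0412, 0.2339]
tool_rot: [0.708, 0.706, 0.001, -0.001]
wrist_force: [-0.6, 1.5, -2.8]
width: 0.0427
finger_force: 71.6
```

Emit:
arm_command --steps "1 0.033 -0.012 0 0 0 0; 1 0.036 -0.012 0 0 0 0; 1 0.036 -0.012 0 0 0 0; 1 0.036 -0.012 0 0 0 0; 1 0.036 -0.012 0 0 0 0; 1 0.036 -0.012 0 0 0 0; 1 0.036 -0.012 0 0 0 0; 1 0.036 -0.012 0 0 0 0; 1 0.033 -0.012 0 0 0 0; 1 0.024 -0.008 0 0 0 0"

```text
t: 30.92
eef_pos: [0.4918, 0.3867, 0.2336]
tool_rot: [0.706, 0.708, -0.001, -0.002]
wrist_force: [0.1, -0.1, -1.6]
width: 0.0425
finger_force: 71.6
```

Emit:
arm_command --steps "1 0.012 -0.004 0 0 0 0; 1 0 0 0 0 0 0; 1 0 0 0 0 0 0; 1 0 0 0 0 0 0; 1 0 0 0 0 0 0"

```text
t: 31.33
eef_pos: [0.491, 0.3943, 0.2345]
tool_rot: [0.708, 0.706, -0.0, -0.001]
wrist_force: [0.2, -1.0, -2.9]
width: 0.0427
finger_force: 71.6
```

```bash
python3 d.py board;python3 crop.py c9 .489 .399 .12 65
```

```text
t 31.33 pos [0.491  0.3943 0.2345] F [ 0.2 -1.  -2.9] w 0.0427 ff 71.6
board tool delta [ 0.0052 -0.0015  0.0345] rot err deg [-0.12 -0.08 -0.15]
```

View pics/c9.png

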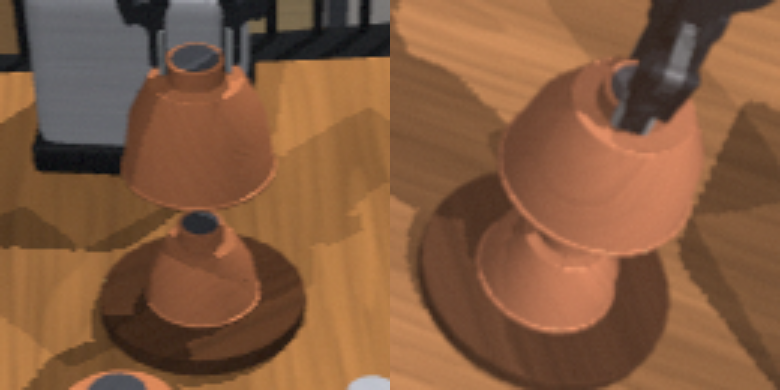

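The large bowl hangs level over the medium. Lowering it.

Emit:
arm_command --steps "1 0.0015 -0.001 0.005 0 0 0; 1 0 0 0.015 0 0 0; 1 0 0 0.022 0 0 0; 1 0 0 0.025 0 0 0; 1 0 0 0.022 0 0 0; 1 0 0 0.018 0 0 0; 1 0 0 0.012 0 0 0; 1 0 0 0.006 0 0 0; 1 0 0 0 0 0 0; 1 0 0 0 0 0 0"

```text
t: 32.27
eef_pos: [0.4898, 0.3974, 0.1099]
tool_rot: [0.708, 0.707, 0.0, -0.001]
wrist_force: [-0.7, 0.2, -2.5]
width: 0.0424
finger_force: 71.5
```

Emit:
arm_command --steps "1 0 0 0.003 0 0 0; 1 0 0 0.001 0 0 0; 1 0 0 0 0 0 0; 1 0 0 0 0 0 0"

```text
t: 32.6
eef_pos: [0.4898, 0.3978, 0.1062]
tool_rot: [0.707, 0.707, 0.001, -0.001]
wrist_force: [-0.4, -0.3, -2.6]
width: 0.0428
finger_force: 71.5
```

Emit:
arm_command --steps "1 0 0 0.001 0 0 0; 1 0 0 0 0 0 0; 1 0 0 0 0 0 0"

```text
t: 32.85
eef_pos: [0.4896, 0.3975, 0.1047]
tool_rot: [0.707, 0.707, 0.0, -0.001]
wrist_force: [0.3, -0.4, -2.0]
width: 0.0433
finger_force: 71.5
```

Emit:
arm_command --steps "1 0 0 0.001 0 0 0; 1 0 0 0.0005 0 0 0; 1 0 0 0 0 0 0; 1 0 0 0 0 0 0"

```text
t: 33.18
eef_pos: [0.4896, 0.3976, 0.1032]
tool_rot: [0.707, 0.707, 0.0, -0.001]
wrist_force: [-0.8, -0.1, -1.3]
width: 0.0425
finger_force: 71.7
```

Emit:
arm_command --steps "1 0 0 0.0006 0 0 0; 1 0 0 0 0 0 0; 1 0 0 0 0 0 0"

```text
t: 33.43
eef_pos: [0.4896, 0.3977, 0.103]
tool_rot: [0.707, 0.707, 0.001, -0.002]
wrist_force: [-0.8, -0.6, 2.1]
width: 0.0427
finger_force: 71.8
```

Emit:
arm_command --steps "0 0 0 0 0 0 0; -0.05 0 0 0 0 0 0; -0.1 0 0 0 0 0 0; -0.2 0 0 0 0 0 0; -1 0 0 0 0 0 0; -1 0 0 0 0 0 0; -1 0 0 0 0 0 0; -1 0 0 0 0 0 0; -1 0 0 -0.01 0 0 0; -1 0 0 -0.03 0 0 0"

```text
t: 34.27
eef_pos: [0.4869, 0.3952, 0.1389]
tool_rot: [0.707, 0.707, -0.004, -0.002]
wrist_force: [0.4, 0.2, -0.4]
width: 0.0852
finger_force: 0.0
```

Emit:
arm_command --steps "-1 0 0 -0.035 0 0 0; -1 0 0 -0.035 0 0 0; -1 -0.02 -0.006 0 0 0 0; -1 -0.03 -0.01 0 0 0 0; -1 -0.036 -0.011 0 0 0 0; -1 -0.036 -0.011 0 0 0 0; -1 -0.036 -0.011 0 0 0 0; -1 -0.036 -0.011 0 0 0 0; -1 -0.025 -0.007 0.01 0 0 0; -1 -0.012 -0.002 0.01 0 0 0"

```text
t: 35.1
eef_pos: [0.4191, 0.1636, 0.1933]
tool_rot: [0.708, 0.706, 0.001, -0.001]
wrist_force: [-0.4, 0.2, 0.8]
width: 0.0855
finger_force: 0.0
```

```bash
python3 d.py largest; python3 chk.py nest_large largest; python3 d.py largest
```

```text
t 35.1 pos [0.4191 0.1636 0.1933] F [-0.4  0.2  0.8] w 0.0855 ff 0.0
largest tool delta [-0.0031 -0.0006  0.0853] rot err deg [-0.03 -0.11 -0.17]
nest_large [497 274  18  15 200] [0.49   0.3978]
nest_large [282  75  27  29 400] [0.4832 0.4078]
largest [398 210  19  14 192] [0.4187 0.1595]
largest [260 148  19  13 196] [0.4178 0.1618]
t 35.2 pos [0.4187 0.1642 0.1919] F [ 0.1 -0.7 -0.2] w 0.0856 ff 0.0
largest tool delta [-0.0036  0.0001  0.0839] rot err deg [-0.21 -0.08 -0.22]
```

Emit:
arm_command --steps "-1 -0.002 0 0.01 0 0 0; -1 -0.0015 0 0.02 0 0 0; -1 0 0 0.024 0 0 0; -1 0 0 0.02 0 0 0; -1 0 0 0.01 0 0 0; -1 0 0 0 0 0 0; -1 0 0 0 0 0 0; -1 0 0 0 0 0 0"

```text
t: 35.87
eef_pos: [0.4217, 0.1641, 0.1093]
tool_rot: [0.707, 0.707, 0.001, -0.001]
wrist_force: [-1.0, -0.6, -1.4]
width: 0.0856
finger_force: 0.0
```

Emit:
arm_command --steps "1 0 0 0 0 0 0; 1 0 0 0 0 0 0; 1 0 0 0 0 0 0; 1 0 0 0 0 0 0; 1 0 0 0 0 0 0; 1 0 0 0 0 0 0; 1 0 0 0 0 0 0; 1 0 0 0 0 0 0" --force 80

```text
t: 36.53
eef_pos: [0.4202, 0.1635, 0.1094]
tool_rot: [0.707, 0.707, 0.001, -0.002]
wrist_force: [-3.9, 0.8, 8.1]
width: 0.048
finger_force: 80.9
```

Emit:
arm_command --steps "1 0 0 -0.004 0 0 0; 1 0 0 -0.01 0 0 0; 1 0 0 -0.02 0 0 0; 1 0 0 -0.028 0 0 0; 1 0 0 -0.03 0 0 0; 1 0 0 -0.028 0 0 0; 1 0 0 -0.022 0 0 0; 1 0 0 -0.012 0 0 0; 1 0 0 -0.004 0 0 0; 1 0.008 0.002 0 0 0 0"

```text
t: 37.37
eef_pos: [0.4226, 0.17, 0.2668]
tool_rot: [0.708, 0.706, 0.0, -0.001]
wrist_force: [-0.3, -0.3, -4.0]
width: 0.0482
finger_force: 83.3
```

Emit:
arm_command --steps "1 0.016 0.005 0 0 0 0; 1 0.025 0.008 0 0 0 0; 1 0.03 0.009 0 0 0 0; 1 0.032 0.009 0 0 0 0; 1 0.032 0.009 0 0 0 0; 1 0.032 0.009 0 0 0 0; 1 0.03 0.009 0 0 0 0; 1 0.02 0.006 0 0 0 0; 1 0.009 0.002 0 0 0 0; 1 0.002 0 0 0 0 0"

```text
t: 38.2
eef_pos: [0.4883, 0.4004, 0.2637]
tool_rot: [0.707, 0.707, -0.001, -0.002]
wrist_force: [1.2, 0.6, -3.2]
width: 0.0479
finger_force: 83.3
```

Emit:
arm_command --steps "1 0 0 0 0 0 0; 1 0 0 0 0 0 0; 1 0 0 0 0 0 0; 1 0 0 0 0 0 0; 1 0 0 0 0 0 0"

```text
t: 38.62
eef_pos: [0.4888, 0.3977, 0.2671]
tool_rot: [0.708, 0.706, 0.0, -0.001]
wrist_force: [0.1, -0.1, -3.8]
width: 0.0482
finger_force: 83.3
```

```bash
python3 d.py board;python3 crop.py c10 .489 .399 .12 70
```

```text
t 38.62 pos [0.4888 0.3977 0.2671] F [ 0.1 -0.1 -3.8] w 0.0482 ff 83.3
board tool delta [0.0016 0.0008 0.0671] rot err deg [-0.08 -0.15 -0.11]
```

View pics/c10.png

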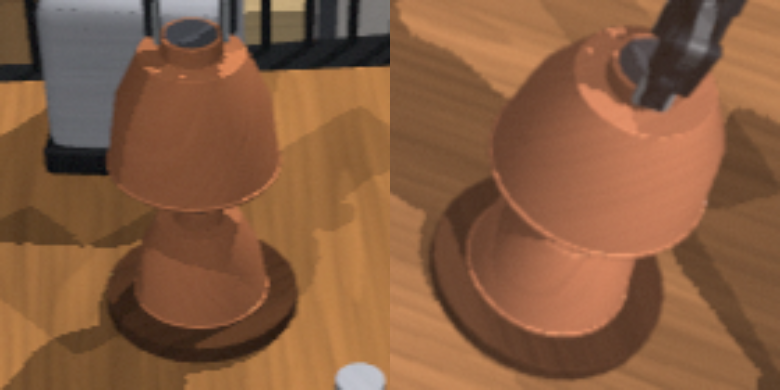

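The largest bowl hangs level over the nest. Lowering it.

Emit:
arm_command --steps "1 0.001 0.0005 0.006 0 0 0; 1 0.001 0 0.016 0 0 0; 1 0 0 0.024 0 0 0; 1 0 0 0.027 0 0 0; 1 0 0 0.023 0 0 0; 1 0 0 0.018 0 0 0; 1 0 0 0.012 0 0 0; 1 0 0 0.006 0 0 0; 1 0 0 0 0 0 0; 1 0 0 0 0 0 0"

```text
t: 39.55
eef_pos: [0.4892, 0.401, 0.1347]
tool_rot: [0.707, 0.707, 0.0, -0.001]
wrist_force: [0.0, 0.5, -2.8]
width: 0.048
finger_force: 83.3
```

Emit:
arm_command --steps "1 0 0 0.003 0 0 0; 1 0 0 0.001 0 0 0; 1 0 0 0 0 0 0; 1 0 0 0 0 0 0"

```text
t: 39.88
eef_pos: [0.4894, 0.4012, 0.1312]
tool_rot: [0.707, 0.707, 0.001, -0.001]
wrist_force: [-0.0, -0.3, -3.2]
width: 0.0481
finger_force: 83.3
```

Emit:
arm_command --steps "1 0 0 0.001 0 0 0; 1 0 0 0 0 0 0; 1 0 0 0 0 0 0"

```text
t: 40.13
eef_pos: [0.4891, 0.401, 0.1296]
tool_rot: [0.707, 0.707, 0.0, -0.001]
wrist_force: [-0.3, 0.4, -3.1]
width: 0.0483
finger_force: 83.3
```

Emit:
arm_command --steps "1 0 0 0.001 0 0 0; 1 0 0 0.0005 0 0 0; 1 0 0 0 0 0 0; 1 0 0 0 0 0 0"

```text
t: 40.47
eef_pos: [0.4892, 0.4011, 0.1283]
tool_rot: [0.707, 0.707, 0.001, -0.001]
wrist_force: [-0.5, 0.2, -1.8]
width: 0.048
finger_force: 83.5
```

Emit:
arm_command --steps "1 0 0 0.0006 0 0 0; 1 0 0 0 0 0 0; 1 0 0 0 0 0 0"

```text
t: 40.72
eef_pos: [0.4892, 0.4012, 0.128]
tool_rot: [0.707, 0.707, 0.001, -0.001]
wrist_force: [-0.6, -0.2, 0.7]
width: 0.048
finger_force: 83.8
```

Emit:
arm_command --steps "1 0 0 0.0004 0 0 0; -0.1 0 0 0 0 0 0; -0.15 0 0 0 0 0 0; -0.2 0 0 0 0 0 0; -0.3 0 0 0 0 0 0; -1 0 0 0 0 0 0; -1 0 0 0 0 0 0; -1 0 0 0 0 0 0; -1 0 0 0 0 0 0; -1 0 0 -0.01 0 0 0"

```text
t: 41.55
eef_pos: [0.488, 0.4, 0.1353]
tool_rot: [0.707, 0.707, -0.002, -0.002]
wrist_force: [0.3, -0.4, -0.2]
width: 0.0853
finger_force: 0.0
```

Emit:
arm_command --steps "-1 0 0 -0.025 0 0 0; -1 0 0 -0.03 0 0 0; -1 -0.01 -0.01 -0.02 0 0 0; -1 -0.03 -0.01 0 0 0 0; -1 -0.038 -0.01 0 0 0 0; -1 -0.038 -0.01 0 0 0 0; -1 -0.038 0 0 0 0 0; -1 -0.038 0 0 0 0 0; -1 -0.025 0 0 0 0 0; -1 -0.01 0 0 0 0 0"

```text
t: 42.38
eef_pos: [0.4485, 0.1708, 0.2126]
tool_rot: [0.709, 0.706, 0.0, -0.001]
wrist_force: [-0.5, -0.5, 0.2]
width: 0.0854
finger_force: 0.0
```

```bash
python3 d.py board;python3 chk.py nest_largest; python3 crop.py c11 .49 .3 .1 110
```

```text
t 42.38 pos [0.4485 0.1708 0.2126] F [-0.5 -0.5  0.2] w 0.0854 ff 0.0
board tool delta [0.2289 0.0401 0.013 ] rot err deg [-0.06 -0.09 -0.23]
nest_largest [499 266  21  17 277] [0.4878 0.3969]
nest_largest [282  68  28  27 469] [0.488  0.4072]
```

View pics/c11.png

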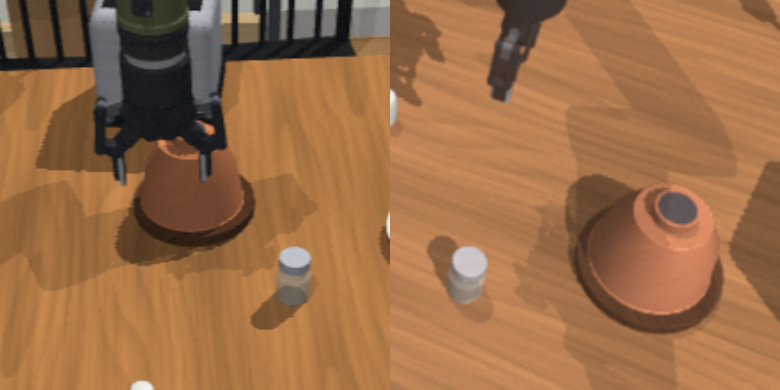

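The largest covers the nest and sits flat and centred within about 2 mm. The jar is untouched. Handing in.

```bash
python3 -c "
from bench import ctrl
print(ctrl.finish_job())"
```

```text
the job is handed in; nothing more can be done
None
```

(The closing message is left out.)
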